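# Find the stage plate on which a straightedge rocks

## Task

One of the two microscope stage plates has its round insert standing proud. Lay the straightedge, handle up, lengthwise along the middle of a plate and press its drilled end down to the face and then its plain end; if it does not rock, do the same on the other plate. Leave the straightedge lying on the plate where it rocks, and leave everything else on the desk alone.

Things in the scene. Friction and masses are not known exactly. Their poses are not given: they have to be found in the camera images.
- straightedge: loose steel straightedge: bar 190 mm long (x axis) x 22 mm wide (y) x 8 mm thick, about 0.3 kg (0.24 to 0.38), with a black handle block on top at mid-length: 56 mm along x, 28 mm along y, from 8 to 40 mm above the underside. Origin at the centre of the underside, z up. Starts flat on the desk between the plates, drilled end roughly away from the robot
- end_drilled (a point): point on the straightedge's underside on its centre line, 90 mm from the middle at the +x end: the drilled end, with a 10 mm through hanging hole centred 84 mm from the middle. The bar's top is 8 mm above this point; between the handle and the hole (35 to 78 mm from the middle) the top is plain
- end_plain (a point): point on the straightedge's underside on its centre line, 90 mm from the middle at the -x end: the plain end, without a hole; the bar's top is 8 mm above this point
- plate_left: one of two look-alike aluminium stage plates fixed flat on the desk (this one on the robot's left, +y side), 200 mm long (y axis) x 110 mm wide (x); origin at the centre of its underside, z up, top face at z = 20 mm. A round insert, 40 mm across, sits in a 44 mm hole in its middle
- plate_right: one of two look-alike aluminium stage plates fixed flat on the desk (this one on the robot's right, -y side), 200 mm long (y axis) x 110 mm wide (x); origin at the centre of its underside, z up, top face at z = 20 mm. A round insert, 40 mm across, sits in a 44 mm hole in its middle
- face_left (a point): centre of the left plate, at face height. In one plate (it varies which) the insert here is fully home, 1 mm below the face, and a straightedge laid along the plate stays flat when pressed. In the other it stands 4 mm proud: the straightedge sits on it, tips 0.05 rad when an end is pressed to the face, and comes back level when let go. This point does not move with the insert
- face_right (a point): centre of the right plate, at face height. In one plate (it varies which) the insert here is fully home, 1 mm below the face, and a straightedge laid along the plate stays flat when pressed. In the other it stands 4 mm proud: the straightedge sits on it, tips 0.05 rad when an end is pressed to the face, and comes back level when let go. This point does not move with the insert
- oil_bottle: bystander, to be left alone: small white capped bottle, 28 mm across, 62 mm tall; origin at its underside
- slide_box: bystander, to be left alone: closed grey plastic box 82 x 30 x 26 mm; origin at its underside
- objective: bystander, to be left alone: steel microscope objective standing on its thread, 28 mm across, 45 mm tall; origin at its underside
- dust_cap: bystander, to be left alone: black round cap, 34 mm across, 18 mm tall; origin at its underside
- screwdriver: bystander, to be left alone: screwdriver lying flat, about 150 mm long
- dish: bystander, to be left alone: clear shallow dish, 60 mm across, 14 mm tall; origin at its underside
- spanner: bystander, to be left alone: spanner lying flat, about 130 mm long
There are look-alikes about, which are no part of the job. What is meant by the straightedge is not turquoise, and is the larger of those in its own colour. Leave any green look-alike of the plate_right alone.

How it is judged (in metres and radians):
On the way, in this order (a step that is already met when the one before it is completed fails the run):
1. on the plate where it rocks, the drilled end is pressed by the fingers down to the face (end point less than 2 mm above it) while the plain end lifts (more than 5 mm above it) (((horizontal distance between straightedge and plate_left below 0.03 m and angle between the x axis of straightedge and the y axis of plate_left, either way round below 0.2 rad and contact force between the fingers and straightedge above 1 N and contact force between straightedge and plate_left above 0.3 N and horizontal distance between the grasp point and end_drilled below 0.045 m and z of end_drilled in the frame of plate_left below 0.022 m and z of end_plain in the frame of plate_left above 0.025 m) or (horizontal distance between straightedge and plate_right below 0.03 m and angle between the x axis of straightedge and the y axis of plate_right, either way round below 0.2 rad and contact force between the fingers and straightedge above 1 N and contact force between straightedge and plate_right above 0.3 N and horizontal distance between the grasp point and end_drilled below 0.045 m and z of end_drilled in the frame of plate_right below 0.022 m and z of end_plain in the frame of plate_right above 0.025 m))), for 0.15 s.
2. then the plain end is pressed down to the face in the same way while the drilled end lifts (((horizontal distance between straightedge and plate_left below 0.03 m and angle between the x axis of straightedge and the y axis of plate_left, either way round below 0.2 rad and contact force between the fingers and straightedge above 1 N and contact force between straightedge and plate_left above 0.3 N and horizontal distance between the grasp point and end_plain below 0.045 m and z of end_plain in the frame of plate_left below 0.022 m and z of end_drilled in the frame of plate_left above 0.025 m) or (horizontal distance between straightedge and plate_right below 0.03 m and angle between the x axis of straightedge and the y axis of plate_right, either way round below 0.2 rad and contact force between the fingers and straightedge above 1 N and contact force between straightedge and plate_right above 0.3 N and horizontal distance between the grasp point and end_plain below 0.045 m and z of end_plain in the frame of plate_right below 0.022 m and z of end_drilled in the frame of plate_right above 0.025 m))), for 0.15 s.
At the end, for the whole second after the job is handed in: The straightedge lies released, still and handle up (within 0.12 rad) on the plate with the proud insert: middle within 30 mm of the plate's centre, along its length within 0.2 rad, underside at mid-length carried 2 to 8 mm above the face (((horizontal distance between straightedge and plate_left below 0.03 m and angle between the x axis of straightedge and the y axis of plate_left, either way round below 0.2 rad and z of straightedge in the frame of plate_left between 0.022 and 0.028 m and angle between straightedge's own z axis and vertical below 0.12 rad and linear speed of straightedge below 0.01 m/s and angular speed of straightedge below 0.08 rad/s) or (horizontal distance between straightedge and plate_right below 0.03 m and angle between the x axis of straightedge and the y axis of plate_right, either way round below 0.2 rad and z of straightedge in the frame of plate_right between 0.022 and 0.028 m and angle between straightedge's own z axis and vertical below 0.12 rad and linear speed of straightedge below 0.01 m/s and angular speed of straightedge below 0.08 rad/s))); the robot touches nothing.
It fails at once if a bystander pushed more than 30 mm from its place (distance of any of oil_bottle, slide_box, objective, dust_cap, screwdriver, dish, spanner from where it was at the start of the episode above 0.03 m).
It also fails if it takes over 72 s, if anything falls off the work surface, if the arm or the gripper's body presses on something with over 40 N, if the wrist force passes 120 N, or if a joint passes its speed limit or range.

## Robot

A 6-joint arm with a two-finger parallel gripper is mounted at the origin on the work surface. World frame = base frame: x ahead of the robot, y to its left, z up, the work surface at z = 0. Lengths are in mm, angles in rad, forces in N, time in s.
With the tool pointing down it reaches from about 325 to 775 mm from the base axis. Payload 5.5 kg.
Tool frame: the origin (TCP) lies on the mounting face of the last link; the fingertips stand 182 mm ahead of it and the grasp point (between the pads) lies 163 mm ahead of it (r.hold_point_z is the distance from the TCP to the grasp point, in mm); z points along the fingers, x is the direction in which the jaws open and shut, and the axes are right-handed (so a half turn about z gives the same grasp; the last joint's range is limited). The gripper opens to 88 mm and grips with 3 to 60 N. Pads are 20 mm wide; open, the fingers measure 115 mm over their backs; the gripper's body (75 mm by 178 mm) begins 61 mm behind the grasp point.
Start: joints at [1.175, 0.091, 1.231, -0, 1.82, -0.057], TCP at [199.419, 565.906, 404.631] pointing down, gripper open.
Joint ranges: [-2.87, 2.87], [-0.86, 2.18], [0.17, 2.46], [-1.51, 4.65], [0.06, 2.69], [-2.65, 2.65]. Speed limits (rad/s): [2.57, 2.57, 3.01, 3.14, 3.14, 3.14].

## Interface

Orientations are given as a unit quaternion [w, x, y, z].
In Python, from station import sensors, get_image, get_calibration, ticket, r gives the robot as it stands.
- The arm moves only by the tool drive_tool, never from a script. Its argument "rows" is a list that holds one entry, the list of rows, each a list of 5 numbers: the shift along the tool's x, y, z in m, then the turn about the tool's z in degrees, then the opening, from 0 (shut) to 1 (fully open). In form: [[[x, y, z, roll, jaw], ...]]. A call has 1 to 20 rows; each row shifts and turns the commanded pose from where the row before left it, along the tool's axes as they then stand; what a row does not reach is not made up. A row lasts 1/10 s, in which the tool goes at most 50 mm and 8.59 degrees, less where a joint would pass 70% of its speed; a pose out of reach is approached as far as the arm can. A call is refused whole if a number of a shift passes 0.05 or a number of a turn 8.59, either way. A call with a gripper value outside its range is refused whole. The fingers move at their own pace and stop on an object; "force" is the grip in N (left out, the last holds). Time passes only in rows, so rows that do not move let the fingers close. It gives the time, the measured TCP pose, the force and the opening at its end, in the units of the state.
- sensors.observe(): the state, without advancing time (a new reading comes with each control period).
- get_image(name): name is "scene" or "top" or "wrist"; returns the picture (400x640x3 uint8, red, green, blue); there is no depth.
- get_calibration(name): a dict with "fx", "fy", "cx", "cy" (pixels), "R" (3x3) and "t" (3): a world point X has camera coordinates R X + t. Camera axes: x right, y down, z forward; pixel columns grow to the right and rows downward; lengths in mm; the calibration is good to about 2 mm. A picture is of the moment at which its call begins: read the wrist's pose just before it. get_calibration takes no time and is no camera call; for the wrist camera it gives the pose at the moment of the call.
- ticket.finish_job(): hands the job in, once; it reports no verdict.
The state is a dict: "time": time; "qpos": joint angles; "dq": joint speeds; "effort": joint torques, N m; "tool_pos": TCP position; "ee_rot": TCP orientation; "force": force on the tool from outside, world axes, zero at the start; "torque": the same for the moment, N m; "gripper_width": finger opening in mm.
Only numpy, scipy, OpenCV 4.12 (cv2) and the standard library are available. Lean on these libraries where they do the work, as an engineer would, in place of code of your own. Each camera call takes 0.05 s, during which the arm holds its last target. There are 200 camera calls.

## Working session

There is one attempt and no reset: what is moved stays moved. The work goes in short steps, Python scripts to look and compute and a tool call to move; the robot and the scene stay as the last step left them, time stands still between calls to the robot, and variables do not carry over. Pictures are saved under pics/ and viewed, about 8 in all and at most 12, crops included, and the job is handed in when it is done.

Besides the shell and the picture viewer there is one more tool, called after "Request:" in YAML: its name, and indented under it one key for each argument. drive_tool: Moves the arm, as the interface text tells. Its arguments: {"type":"object","properties":{"rows":{"type":"array","items":{"type":"array","items":{"type":"array","items":{"type":"number"}}}},"force":{"type":"number"}},"required":["rows"]}

```bash
mkdir -p pics; cat > h.py <<'E'
import numpy as np, cv2
from station import sensors, get_image, get_calibration, ticket, r
def pix2w(cal,u,v,z):
    R=np.array(cal["R"]);t=np.array(cal["t"]).ravel()
    d=R.T@np.array([(u-cal["cx"])/cal["fx"],(v-cal["cy"])/cal["fy"],1]);c=-R.T@t
    return c+d*(z-c[2])/d[2]
def w2pix(cal,X):
    p=np.array(cal["R"])@np.array(X,float)+np.array(cal["t"]).ravel()
    return np.array([cal["fx"]*p[0]/p[2]+cal["cx"],cal["fy"]*p[1]/p[2]+cal["cy"]])
def save(n,im): cv2.imwrite("pics/"+n+".png",cv2.cvtColor(im,cv2.COLOR_RGB2BGR))
E
python3 - <<'E'
from h import *
for n in("top","scene"):
    im=get_image(n);np.save(n,im);save(n,im);c=get_calibration(n);print(n,np.round(-np.array(c["R"]).T@np.array(c["t"]).ravel()),c["fx"])
print(sensors.observe())
E
```

```text
top [ 308.  -26. 1329.] 403.6706482932857
scene [1256.  727.  831.] 444.39908197767534
{'time': 0.1, 'qpos': array([ 1.17527098e+00,  9.17824187e-02,  1.23176197e+00, -1.63561426e-05,
        1.81978815e+00, -5.67115232e-02]), 'dq': array([ 6.00409587e-04, -1.05575033e-03, -2.00612755e-03, -6.90684535e-05,
       -2.42071971e-03,  1.31108632e-03]), 'effort': array([ 3.79977209e-03, -4.47861528e+01, -4.07566488e+01,  7.00555206e-02,
        2.85476202e-02, -1.02047188e-04]), 'tool_pos': array([199.45247835, 565.93537626, 403.62233233]), 'ee_rot': array([ 4.68291411e-04,  8.16201985e-01,  5.77766010e-01, -7.33191617e-04]), 'force': array([ 0.49265034, -1.09634665,  0.46159219]), 'torque': array([-0.02480518,  0.00506772,  0.04629717]), 'gripper_width': 87.50222149129337}
```

View pics/top.png

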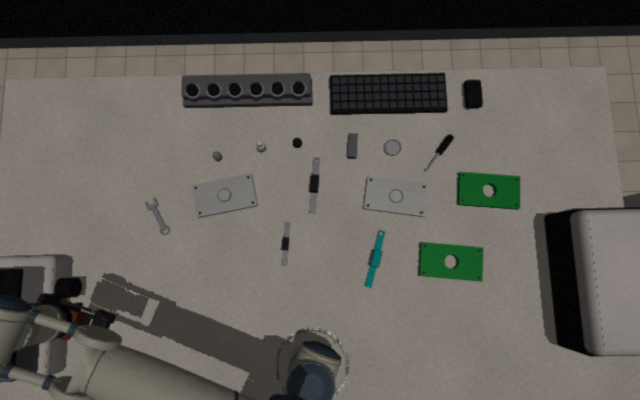

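View pics/scene.png

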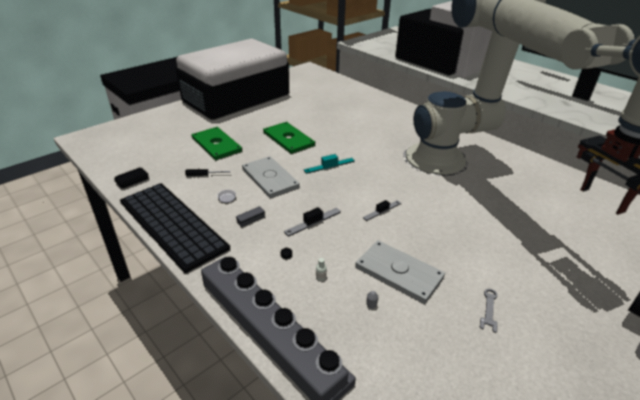

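The top picture shows three bars: steel at (314,185), a smaller steel one at (286,243), and turquoise at (375,258). The plates are grey at (224,196) and (396,197); the green ones at (489,190) and (451,261) are look-alikes. I choose the larger steel bar at (314,185) and will check it in a crop.

```bash
python3 - <<'E'
from h import *
t=np.load("top.npy");s=np.load("scene.npy")
a=cv2.resize(t[145:225,180:440],None,fx=3,fy=3,interpolation=cv2.INTER_CUBIC)
b=cv2.resize(s[225:310,340:460],None,fx=3.2,fy=3.2,interpolation=cv2.INTER_CUBIC)
c=cv2.resize(s[145:205,230:310],None,fx=4,fy=4,interpolation=cv2.INTER_CUBIC)
o=np.zeros((240+272,780,3),np.uint8);o[:240]=a;o[240:240+b.shape[0],:b.shape[1]]=b;o[240:480,400:720]=c
save("crop",o)
c=get_calibration("top")
g=cv2.cvtColor(t,cv2.COLOR_RGB2GRAY)
for n,p,z in(("L",(224,196),20),("R",(396,197),20),("bar",(314,185),8)):print(n,np.round(pix2w(c,*p,z),1))
for p in((316,157),(312,213),(286,222),(286,265)):print(np.round(pix2w(c,*p,8),1))
E
```

```text
L [540.4 275.2  20. ]
R [ 524.1 -290.2   20. ]
bar [572.9 -21.4   8. ]
[668.7 -30.2   8. ]
[479.  -12.7   8. ]
[451.1  73.3   8. ]
[311.2  75.    8. ]
```

View pics/crop.png

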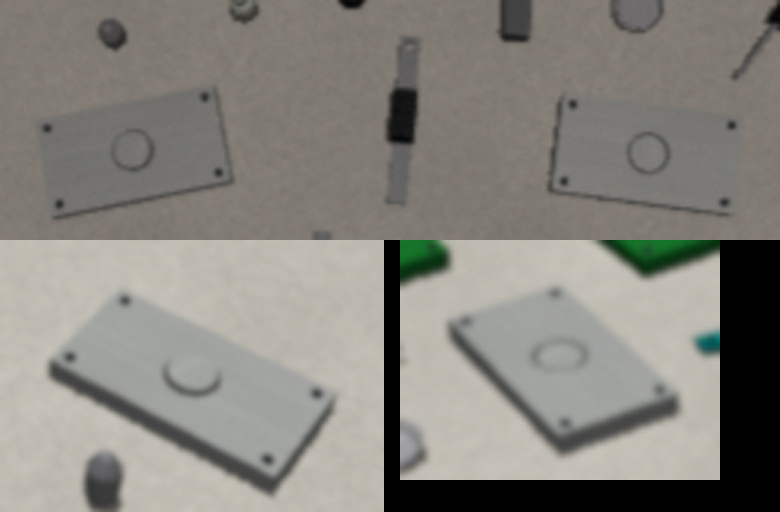

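The crop shows the hanging hole at the bar's far end (crop 409,45) and a length of about 190 mm (the other grey bar is about 140). That makes it the straightedge. The left insert looks raised, so I'll try the left plate first. Moving above the bar now.

Request:
drive_tool:
  rows:
    - [[-0.0268,0.0343,0,0,1],[-0.0268,0.0343,0,0,1],[-0.0268,0.0343,0,0,1],[-0.0268,0.0343,0,0,1],[-0.0268,0.0343,0,0,1],[-0.0268,0.0343,0,0,1],[-0.0268,0.0343,0,0,1],[-0.0268,0.0343,0,0,1],[-0.0268,0.0343,0,0,1],[-0.0268,0.0343,0,0,1],[-0.0268,0.0343,0,0,1],[-0.0268,0.0343,0,0,1],[-0.0268,0.0343,0,0,1],[-0.0268,0.0343,0,0,1],[-0.0268,0.0343,0,0,1],[-0.0268,0.0343,0,0,1],[0,0,0,-7,1],[0,0,0,-7,1],[0,0,0,0,1],[0,0,0,0,1]]

```text
time: 2.1
tool_pos: [574.5, -20.8, 404.3]
ee_rot: [-0.0, 0.741, 0.672, -0.0]
force: [-1.5, 1.1, -0.1]
gripper_width: 87.6
```

```bash
cat >> h.py <<'E'
from scipy.spatial.transform import Rotation
def pose(o=None):
    o=o or sensors.observe();q=o["ee_rot"];M=Rotation.from_quat([q[1],q[2],q[3],q[0]]).as_matrix()
    return o["tool_pos"],M
def heading(M): return np.degrees(np.arctan2(M[1,0],M[0,0]))
E
python3 - <<'E'
from h import *
p,M=pose();c=get_calibration("wrist");im=get_image("wrist");save("w1",im);np.save("w1",im)
import pickle;pickle.dump(c,open("w1.pkl","wb"))
print(p,heading(M),"grasp",p+M[:,2]*r.hold_point_z, "cam",-np.array(c["R"]).T@np.array(c["t"]).ravel())
# plate L axis from top picture
ct=get_calibration("top");f=lambda u,v:pix2w(ct,180+u/3-1/3,145+v/3-1/3,20)
h=[f(47,128),f(204,97),f(60,204),f(218,172)]
print(np.mean(h,0));
for a,b in((0,1),(2,3)):
    d=h[a]-h[b];print(np.degrees(np.arctan2(d[1],d[0])),np.linalg.norm(d))
E
```

```text
[574.48392841 -20.84567885 404.26117466] 84.40942119710256 grasp [574.37635123 -20.82800431 240.96121105] cam [504.28135937 -14.57874347 385.12741819]
[544.8057789  275.95262761  20.        ]
100.15920748220466 175.17222492707313
100.33279448747814 174.82205008441494
```

View pics/w1.png

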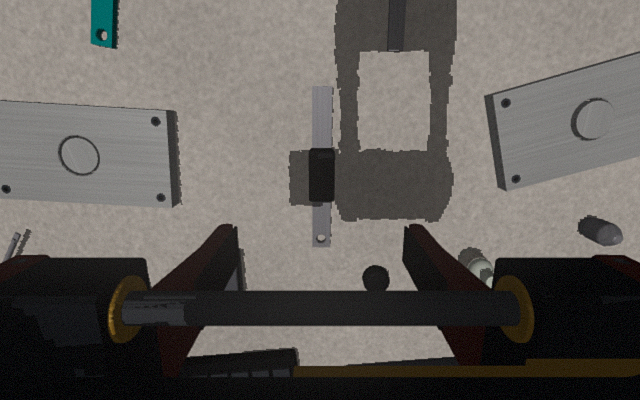

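The wrist view shows the bar upright: plain end (322,87), drilled end (321,246), hole at the far end. The left insert at (594,119) visibly stands proud.

```bash
python3 - <<'E'
from h import *
import pickle;c=pickle.load(open("w1.pkl","rb"))
a=pix2w(c,322,86.5,8);b=pix2w(c,321,246.5,8);print(a,b,np.linalg.norm(a-b),(a+b)/2,np.degrees(np.arctan2(b[1]-a[1],b[0]-a[0])))
print("handle top", [pix2w(c,u,v,40).round(1) for u,v in((310,150),(334,150),(309.5,202),(334.5,202))])
print("insert",pix2w(c,594,119,24),"hole near corners",pix2w(c,506,103,20),pix2w(c,515.5,179,20))
E
```

```text
[482.7050981  -10.82158925   8.        ] [670.75891156 -30.21379762   8.        ] 189.05103676209654 [576.73200483 -20.51769344   8.        ] -5.887560702525336
handle top [array([546.5, -29.8,  40. ]), array([549. ,  -4.7,  40. ]), array([603. , -36.3,  40. ]), array([605.7,  -9.1,  40. ])]
insert [545.0627254  276.26088653  24.        ] hole near corners [519.34578155 183.71601124  20.        ] [604.42483897 198.38918661  20.        ]
```

Request:
drive_tool:
  rows:
    - [[0,0.002,0.04,0,1],[0,0,0.04,0,1],[0,0,0.04,0,1],[0,0,0.04,0,1],[0,0,0.03,0,1],[0,0,0.015,0,1],[0,0,0.007,0,1],[0,0,0,0,1],[0,0,0,0,0.2],[0,0,0,0,0.2],[0,0,0,0,0.2],[0,0,0,0,0.2],[0,0,0,0,0.2],[0,0,0,0,0.2]]
  force: 30

```text
time: 3.55
tool_pos: [576.5, -21.1, 192.7]
ee_rot: [0.0, 0.74, 0.673, 0.0]
force: [-1.1, -0.0, -0.4]
gripper_width: 43.5
```

Request:
drive_tool:
  rows:
    - [[0,0,0,0,0.2],[0,0,0,0,0.2],[0,0,0,0,0.2],[0,0,0,0,0.2],[0,0,0,0,0.2],[0,0,-0.02,0,0.2],[0,0,-0.03,0,0.2],[0,0,-0.03,0,0.2],[0,0,-0.03,0,0.2],[0,0,-0.01,0,0.2],[0,0,0,0,0.2]]

```text
time: 4.65
tool_pos: [576.7, -21.3, 313.7]
ee_rot: [0.001, 0.74, 0.673, 0.001]
force: [0.2, -0.6, -4.1]
gripper_width: 27.9
```

Request:
drive_tool:
  rows:
    - [[0.0266,-0.0055,0,0,0.2],[0.038,-0.0075,0,0,0.2],[0.038,-0.0078,0,0,0.2],[0.038,-0.0078,0,0,0.2],[0.038,-0.0078,0,0,0.2],[0.038,-0.0078,0,0,0.2],[0.038,-0.0078,0,0,0.2],[0.038,-0.008,0,0,0.2],[0,0,0,6,0.2],[0,0,0,8.5,0.2],[0,0,0,8.5,0.2],[0,0,0,8.5,0.2],[0,0,0,8.5,0.2],[0,0,0,8.5,0.2],[0,0,0,8.5,0.2],[0,0,0,8.5,0.2],[0,0,0,6,0.2],[0,0,0,3,0.2],[0,0,0,0,0.2],[0,0,0,0,0.2]]

```text
time: 6.65
tool_pos: [544.2, 275.7, 310.3]
ee_rot: [0.001, 0.996, 0.089, -0.002]
force: [0.8, -0.1, -3.4]
gripper_width: 27.7
```

```bash
python3 - <<'E'
from h import *
p,M=pose();c=get_calibration("wrist");im=get_image("wrist");save("w2",im);np.save("w2",im)
import pickle;pickle.dump(c,open("w2.pkl","wb"))
print(p,heading(M),sensors.observe()["force"],sensors.observe()["gripper_width"])
E
```

```text
[544.20097972 275.72572489 310.31545688] 10.173085100638323 [ 0.66623831  0.43782578 -3.46382282] 27.863584155050642
```

View pics/w2.png

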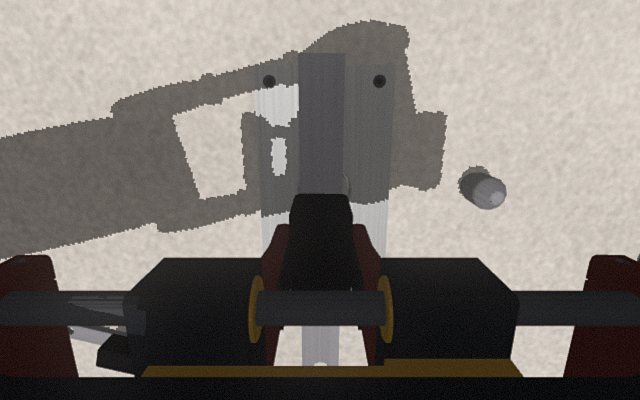

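The wrist view shows the bar held level, centred on the left plate and parallel to it; the plate holes at (269,81) and (379,81) lie either side of it. Lowering.

Request:
drive_tool:
  rows:
    - [[0.001,0,0.025,0,0.2],[0,0,0.03,0,0.2],[0,0,0.02,0,0.2],[0,0,0.01,0,0.2],[0,0,0.004,0,0.2],[0,0,0.002,0,0.2],[0,0,0,0,0.2],[0,0,0,0,0.2],[0,0,0,0,0.2]]

```text
time: 7.6
tool_pos: [545.6, 276.1, 222.8]
ee_rot: [-0.0, 0.996, 0.088, 0.001]
force: [-0.4, -0.3, -3.3]
gripper_width: 27.8
```

Request:
drive_tool:
  rows:
    - [[0,0,0.002,0,0.2],[0,0,0.002,0,0.2],[0,0,0.001,0,0.2],[0,0,0,0,0.2],[0,0,0,0,0.2],[0,0,0,0,0.2]]

```text
time: 8.2
tool_pos: [545.3, 276.0, 216.6]
ee_rot: [0.0, 0.996, 0.088, -0.0]
force: [-0.2, -0.2, -2.6]
gripper_width: 27.8
```

Request:
drive_tool:
  rows:
    - [[0,0,0.001,0,0.2],[0,0,0,0,0.2],[0,0,0,0,0.2],[0,0,0,0,0.2]]

```text
time: 8.6
tool_pos: [545.3, 276.0, 216.6]
ee_rot: [-0.0, 0.996, 0.088, 0.0]
force: [-4.1, -2.1, 5.7]
gripper_width: 28.0
```

The contact height (bar underside about 24 mm) agrees with a proud insert. Releasing and raising.

Request:
drive_tool:
  rows:
    - [[0,0,0,0,0.7],[0,0,0,0,0.7],[0,0,0,0,0.7],[0,0,0,0,0.7],[0,0,0,0,0.7],[0,0,-0.01,0,0.7],[0,0,-0.03,0,0.7],[0,0,-0.04,0,0.7],[0,0,-0.04,0,0],[0,0,-0.01,0,0],[0,0,0,0,0],[0,0,0,0,0],[0,0,0,0,0],[0,0,0,0,0],[0,0,0,0,0],[0,0,0,0,0]]

```text
time: 10.2
tool_pos: [545.3, 276.0, 344.8]
ee_rot: [0.0, 0.996, 0.088, -0.001]
force: [-0.4, -0.2, 0.8]
gripper_width: 2.0
```

```bash
python3 - <<'E'
from h import *
p,M=pose();c=get_calibration("wrist");im=get_image("wrist");save("w3",im);np.save("w3",im)
import pickle;pickle.dump(c,open("w3.pkl","wb"))
print(p,heading(M),sensors.observe()["force"],sensors.observe()["gripper_width"])
E
```

```text
[545.34024933 276.01613069 344.84441041] 10.0903418784092 [-0.03587414  0.18734208  0.44818158] 0.6145015261765275
```

View pics/w3.png

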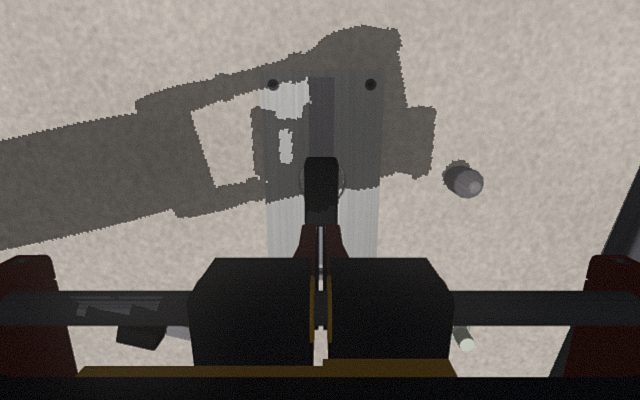

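The bar lies released along the plate: plain end (322,78), handle (321,190), insert just visible under it at (322,181). Next I move over the drilled end (tool +y) and press.

Request:
drive_tool:
  rows:
    - [[0,0.03,0,0,0],[0,0.036,0,0,0],[0,0,0.04,0,0],[0,0,0.04,0,0],[0,0,0.03,0,0],[0,0,0.01,0,0],[0,0,0.004,0,0],[0,0,0,0,0],[0,0,0,0,0]]

```text
time: 11.15
tool_pos: [557.5, 211.3, 224.0]
ee_rot: [-0.0, 0.996, 0.088, 0.002]
force: [0.2, 0.1, 1.1]
gripper_width: 0.4
```

Request:
drive_tool:
  rows:
    - [[0,0,0.002,0,0],[0,0,0.002,0,0],[0,0,0.001,0,0],[0,0,0.001,0,0],[0,0,0.001,0,0],[0,0,0,0,0],[0,0,0,0,0]]

```text
time: 11.85
tool_pos: [556.9, 211.0, 214.6]
ee_rot: [0.0, 0.996, 0.088, -0.0]
force: [-1.1, -0.8, 0.0]
gripper_width: 0.4
```

Request:
drive_tool:
  rows:
    - [[0,0,0.001,0,0],[0,0,0,0,0],[0,0,0.001,0,0],[0,0,0,0,0],[0,0,0,0,0]]

```text
time: 12.35
tool_pos: [557.0, 210.9, 212.8]
ee_rot: [0.0, 0.996, 0.088, 0.0]
force: [0.1, -1.4, 2.5]
gripper_width: 0.7
```

Request:
drive_tool:
  rows:
    - [[0,0,0.001,0,0],[0,0,0,0,0],[0,0,0.001,0,0],[0,0,0,0,0],[0,0,0,0,0]]

```text
time: 12.85
tool_pos: [557.1, 210.9, 212.0]
ee_rot: [0.0, 0.996, 0.088, 0.001]
force: [-2.0, -4.4, 7.3]
gripper_width: 0.4
```

Request:
drive_tool:
  rows:
    - [[0,0,0.001,0,0],[0,0,0,0,0],[0,0,0,0,0],[0,0,0,0,0]]

```text
time: 13.25
tool_pos: [557.0, 210.9, 211.9]
ee_rot: [0.0, 0.996, 0.088, 0.001]
force: [-3.7, -3.6, 12.0]
gripper_width: 0.6
```

```bash
python3 - <<'E'
from h import *
p,M=pose();c=get_calibration("wrist");im=get_image("wrist");s=get_image("scene")
print(p,sensors.observe()["force"])
b=cv2.resize(s[225:310,340:460],None,fx=3.2,fy=3.2,interpolation=cv2.INTER_CUBIC)
o=np.zeros((600,640,3),np.uint8);o[:328]=im[:328];o[328:,:384]=b;save("w4",o)
# predicted plain-end top corners: flat (z=32) vs tipped
u=np.array([np.cos(np.radians(-80)),np.sin(np.radians(-80)),0]);m=np.array([545.3,276,0])
for n,z in(("flat-on-insert",32),("tipped",37)):print(n,w2pix(c,m-95*u+[0,0,z]))
E
```

```text
[557.04634351 210.88767555 211.92989071] [-3.36151353 -2.799898   12.1250195 ]
flat-on-insert [ 320.63515141 -129.39938664]
tipped [ 320.65280577 -138.38526961]
```

View pics/w4.png

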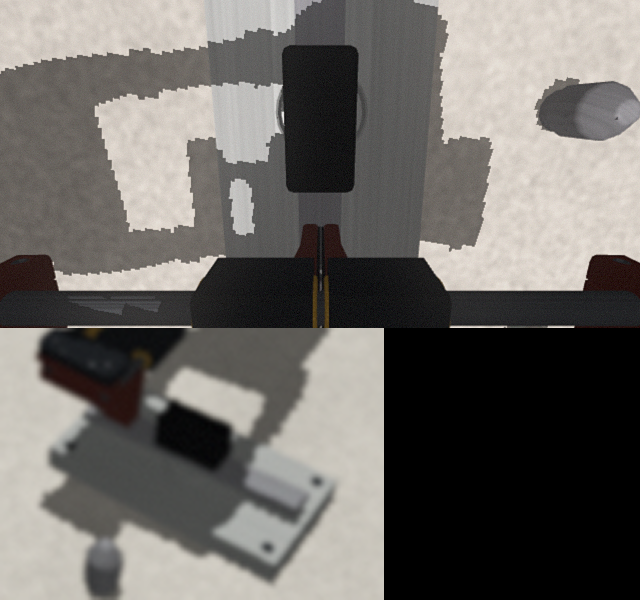

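The fingers stand on the drilled end with the handle ahead at (320,118), and the plain end at composite (275,488) is raised and casting a gap. The stop at TCP 211.9 while force rose to 12 N fits the end resting on the face. Now the plain end.

Request:
drive_tool:
  rows:
    - [[0,0,-0.001,0,0],[0,0,-0.001,0,0],[0,0,-0.001,0,0],[0,0,-0.001,0,0],[0,0,-0.002,0,0],[0,0,-0.02,0,0],[0,0,-0.04,0,0],[0,0,-0.01,0,0],[0,-0.03,0,0,0],[0,-0.04,0,0,0],[0,-0.04,0,0,0],[0,-0.022,0,0,0],[0,0,0,0,0],[0,0,0.03,0,0],[0,0,0.03,0,0],[0,0,0.006,0,0],[0,0,0,0,0],[0,0,0,0,0]]

```text
time: 15.15
tool_pos: [534.3, 340.7, 221.1]
ee_rot: [-0.0, 0.996, 0.088, 0.001]
force: [-0.2, 0.7, 0.2]
gripper_width: 0.6
```

Request:
drive_tool:
  rows:
    - [[0,0,0.002,0,0],[0,0,0.002,0,0],[0,0,0.001,0,0],[0,0,0,0,0],[0,0,0,0,0]]

```text
time: 15.65
tool_pos: [533.8, 341.1, 214.8]
ee_rot: [-0.0, 0.996, 0.088, 0.0]
force: [0.9, 0.2, -0.4]
gripper_width: 0.6
```

Request:
drive_tool:
  rows:
    - [[0,0,0.001,0,0],[0,0,0,0,0],[0,0,0.001,0,0],[0,0,0,0,0],[0,0,0.001,0,0],[0,0,0,0,0],[0,0,0,0,0]]

```text
time: 16.35
tool_pos: [533.8, 341.2, 212.2]
ee_rot: [-0.0, 0.996, 0.088, 0.0]
force: [-1.1, 1.5, 4.5]
gripper_width: 0.7
```

Request:
drive_tool:
  rows:
    - [[0,0,0.001,0,0],[0,0,0,0,0],[0,0,0.001,0,0],[0,0,0,0,0],[0,0,0,0,0],[0,0,0,0,0]]

```text
time: 16.95
tool_pos: [533.8, 341.3, 212.0]
ee_rot: [-0.001, 0.996, 0.088, 0.001]
force: [-3.8, 0.4, 11.9]
gripper_width: 0.5
```

```bash
python3 - <<'E'
from h import *
s=get_image("scene");save("s5",cv2.resize(s[225:310,340:460],None,fx=5,fy=5,interpolation=cv2.INTER_CUBIC))
E
```

```text
(no output)
```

View pics/s5.png

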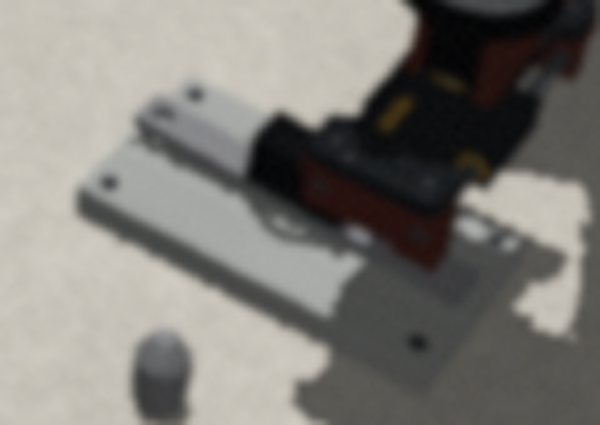

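Request:
drive_tool:
  rows:
    - [[0,0,-0.001,0,0],[0,0,-0.001,0,0],[0,0,-0.001,0,0],[0,0,-0.001,0,0],[0,0,-0.002,0,0],[0,0,-0.02,0,0],[0,0,-0.04,0,0],[0,0,-0.05,0,0],[0,-0.03,-0.03,0,0],[0,-0.04,0,0,0],[0,-0.04,0,0,0],[0,-0.04,0,0,0],[0,0,0,0,0],[0,0,0,0,0]]

```text
time: 18.4
tool_pos: [507.4, 489.1, 354.0]
ee_rot: [0.001, 0.996, 0.088, -0.001]
force: [0.4, 0.4, 0.7]
gripper_width: 0.5
```

```bash
python3 - <<'E'
from h import *
s=get_image("scene");t=get_image("top")
o=np.zeros((600,780,3),np.uint8);o[:340,:480]=cv2.resize(s[225:310,340:460],None,fx=4,fy=4,interpolation=cv2.INTER_CUBIC)
o[345:585]=cv2.resize(t[135:215,180:440],None,fx=3,fy=3,interpolation=cv2.INTER_CUBIC);save("s6",o)
o=sensors.observe();print(o["tool_pos"],o["force"],o["time"])
E
```

```text
[508.0332147  487.65440278 355.16481822] [-0.0026502   0.07393503  0.43545771] 18.5
```

View pics/s6.png

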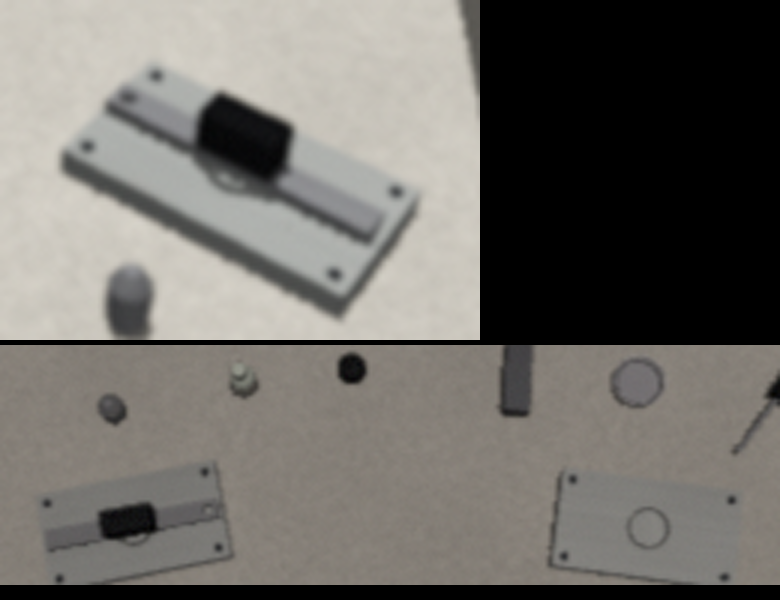

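The plain-end press picture shows the drilled end lifted clear of the face at (165,110), with daylight under it. After release, the bar lies level along the middle of the left plate: handle at (245,135), and in the top view the bar runs (50,540)–(215,508) over the insert centre. The bystanders in view have not moved.

```bash
python3 -c "
from station import ticket;print(ticket.finish_job())"
```

```text
the job is handed in; nothing more can be done
None
```

The left plate has the proud insert. I laid the straightedge along its middle, and it rocked when I pressed the drilled end and then the plain end. I released it there and handed the job in at about 18.5 s.

- **Presses:** Both stopped at the same height (TCP 211.9 and 212.0 mm) while the force rose to about 12 N, which fits the pressed end resting on the face. In the pictures the opposite end was lifted each time.
- **Final position:** The last pictures show the bar lying level on the insert, handle up. It is within a few millimetres of the plate's centre and nearly parallel to its long side. The arm is clear of it.
- **Everything else:** The bystanders in the last pictures had not moved. The spanner and the screwdriver's handle end were out of frame, but the arm did not go near them. I did not test the right plate, because the left one rocked.
- **Checks that failed or disagreed:** None. The tilt was judged from pictures and stop heights, not measured as an angle.

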